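# Line up the lens formers by size

## Task

Line up the four wooden lens formers in order of size on the rail's cork pads, one to a pad: the smallest on the pad next to the brass post, the largest at the other end. Each should lie flat and centred on its pad, lens face up, its long side squared up with the rail. Leave the finished sunglasses where they stand.

Things in the scene. Friction and masses are not known exactly. Their poses are not given: they have to be found in the camera images.
- former_smallest: loose wooden lens former: a pale beech block, 26 mm thick, with rounded corners and a brown lens let into its top face; the smallest of the four, 36 mm long (along its y axis) and 26 mm wide (along its x axis), about 18 g; it starts flat on the bench, lens up, and is held well across its width. Origin: centre of the underside, z up
- former_second: loose wooden lens former: a pale beech block, 26 mm thick, with rounded corners and a brown lens let into its top face; the second smallest of the four, 46 mm long (along its y axis) and 34 mm wide (along its x axis), about 30 g; it starts flat on the bench, lens up, and is held well across its width. Origin: centre of the underside, z up
- former_third: loose wooden lens former: a pale beech block, 26 mm thick, with rounded corners and a brown lens let into its top face; the second largest of the four, 56 mm long (along its y axis) and 42 mm wide (along its x axis), about 46 g; it starts flat on the bench, lens up, and is held well across its width. Origin: centre of the underside, z up
- former_largest: loose wooden lens former: a pale beech block, 26 mm thick, with rounded corners and a brown lens let into its top face; the largest of the four, 66 mm long (along its y axis) and 50 mm wide (along its x axis), about 65 g; it starts flat on the bench, lens up, and is held well across its width. Origin: centre of the underside, z up
- pad_a: fixed cork pad, 74 mm long (along its y axis, which runs along the rail) and 56 mm wide, 3 mm thick, the first of four in a row, 90 mm apart, counted along the rail from its right (-y) end, on a dark wooden rail 450 mm long, 60 mm wide and 12 mm high; the pad's top is 15 mm above the bench. Origin: centre of the pad's underside, 12 mm above the bench
- pad_b: fixed cork pad, 74 mm long (along its y axis, which runs along the rail) and 56 mm wide, 3 mm thick, the second of four in a row, 90 mm apart, counted along the rail from its right (-y) end, on a dark wooden rail 450 mm long, 60 mm wide and 12 mm high; the pad's top is 15 mm above the bench. Origin: centre of the pad's underside, 12 mm above the bench
- pad_c: fixed cork pad, 74 mm long (along its y axis, which runs along the rail) and 56 mm wide, 3 mm thick, the third of four in a row, 90 mm apart, counted along the rail from its right (-y) end, on a dark wooden rail 450 mm long, 60 mm wide and 12 mm high; the pad's top is 15 mm above the bench. Origin: centre of the pad's underside, 12 mm above the bench
- pad_d: fixed cork pad, 74 mm long (along its y axis, which runs along the rail) and 56 mm wide, 3 mm thick, the fourth of four in a row, 90 mm apart, counted along the rail from its right (-y) end, on a dark wooden rail 450 mm long, 60 mm wide and 12 mm high; the pad's top is 15 mm above the bench. Origin: centre of the pad's underside, 12 mm above the bench
- post: fixed upright brass post with a knob head, 44 mm tall, 26 mm across its foot, on the rail 68 mm beyond the centre of an end pad (pad_a or pad_d: it changes from start to start); it marks the small end of the row. The other end of the rail has only a low wooden stop, 10 mm high. Origin: centre of the post's foot, on the rail
- sunglasses: a finished pair of dark wooden sunglasses, loose, temples open, standing on the bench left or right of the rail; 140 mm wide (along y), 140 mm deep (along +x), 45 mm high; not to be disturbed. Origin: on the bench under the middle of the lens front
There are look-alikes about, which are no part of the job. What is shaped like the former_third but purple is not meant.

How it is judged (in metres and radians):
At the end, for the whole second after the job is handed in: Counted from the pad next to the brass post, the formers lie from smallest to largest, each within 12 mm of its pad's centre, long side within 0.2 rad of the rail's direction, resting on the pad (underside within 4 mm of the pad's top), lens up and level within 0.1 rad, let go and at rest (((horizontal distance between post and pad_a below 0.1 m and horizontal distance between former_smallest and pad_a below 0.012 m and angle between the y axis of former_smallest and the y axis of pad_a, either way round below 0.2 rad and z of former_smallest in the frame of pad_a between 0 and 0.007 m and horizontal distance between former_second and pad_b below 0.012 m and angle between the y axis of former_second and the y axis of pad_b, either way round below 0.2 rad and z of former_second in the frame of pad_b between 0 and 0.007 m and horizontal distance between former_third and pad_c below 0.012 m and angle between the y axis of former_third and the y axis of pad_c, either way round below 0.2 rad and z of former_third in the frame of pad_c between 0 and 0.007 m and horizontal distance between former_largest and pad_d below 0.012 m and angle between the y axis of former_largest and the y axis of pad_d, either way round below 0.2 rad and z of former_largest in the frame of pad_d between 0 and 0.007 m) or (horizontal distance between post and pad_d below 0.1 m and horizontal distance between former_smallest and pad_d below 0.012 m and angle between the y axis of former_smallest and the y axis of pad_d, either way round below 0.2 rad and z of former_smallest in the frame of pad_d between 0 and 0.007 m and horizontal distance between former_second and pad_c below 0.012 m and angle between the y axis of former_second and the y axis of pad_c, either way round below 0.2 rad and z of former_second in the frame of pad_c between 0 and 0.007 m and horizontal distance between former_third and pad_b below 0.012 m and angle between the y axis of former_third and the y axis of pad_b, either way round below 0.2 rad and z of former_third in the frame of pad_b between 0 and 0.007 m and horizontal distance between former_largest and pad_a below 0.012 m and angle between the y axis of former_largest and the y axis of pad_a, either way round below 0.2 rad and z of former_largest in the frame of pad_a between 0 and 0.007 m)) and angle between each of former_smallest, former_second, former_third, former_largest's own z axis and vertical below 0.1 rad and linear speed of each of former_smallest, former_second, former_third, former_largest below 0.02 m/s and angular speed of each of former_smallest, former_second, former_third, former_largest below 0.2 rad/s and contact force between each of former_smallest, former_second, former_third, former_largest and the fingers below 0.05 N); the robot touches nothing.
It fails at once if the sunglasses are moved by more than 15 mm (distance of sunglasses from where it was at the start of the episode above 0.015 m).
It also fails if it takes over 99 s, if anything falls off the work surface, if the arm or the gripper's body presses on something with over 40 N, if the wrist force passes 120 N, or if a joint passes its speed limit or range.

## Robot

A 6-joint arm with a two-finger parallel gripper is mounted at the origin on the work surface. World frame = base frame: x ahead of the robot, y to its left, z up, the work surface at z = 0. Lengths are in mm, angles in rad, forces in N, time in s.
With the tool pointing down it reaches from about 325 to 1000 mm from the base axis. Payload 5.1 kg.
Tool frame: the origin (TCP) lies midway between the tips of the shut fingers; the grasp point (between the pads) lies 19 mm behind it; z points along the fingers, y is the line along which they close (so a half turn about z gives the same grasp; the last joint's range is limited). The gripper opens to 85 mm and grips with 20 to 120 N. Pads are 22 mm wide; open, the fingers measure 114 mm over their backs; the gripper's body (76 mm by 85 mm) begins 54 mm behind the grasp point. The pads swing forward as they close: fully open they stand 13 mm farther back than shut.
Start: joints at [1.251, 0.124, 1.65, -0, 1.367, -0.083], TCP at [152.508, 631.843, 231.322] pointing down, gripper open.
Joint ranges: [-2.61, 2.61], [-1.02, 2.33], [0.03, 2.71], [-1.35, 4.49], [0.32, 2.68], [-2.91, 2.91]. Speed limits (rad/s): [2.57, 2.57, 3.14, 3.14, 3.14, 3.14].

## Interface

Orientations are given as a unit quaternion [w, x, y, z].
In Python, from station import bot, viewer gives the robot as it stands.
- The arm moves only by the shell command python3 -m inch 'ROWS'. ROWS is JSON, one flat list of numbers, 7 for each row, row after row: the shift along the world's x, y, z in m, then the turn, a rotation vector about the world's x, y, z in rad, then the closure, from 0 (fully open) to 1 (shut). In form: [tx, ty, tz, wx, wy, wz, claw, tx, ty, tz, wx, wy, wz, claw, ...]. A call has 1 to 20 rows; each row shifts and turns the commanded pose from where the row before left it; what a row does not reach is not made up. A row lasts 1/8 s, in which the tool goes at most 62.5 mm and 10.7 degrees, less where a joint would pass 70% of its speed; a pose out of reach is approached as far as the arm can. A call with a gripper value outside its range is refused whole. The fingers move at their own pace and stop on an object; the grip force is fixed at half the most. Time passes only in rows, so rows that do not move let the fingers close. It gives the time, the measured TCP pose, the force, the opening and the grip force at its end, in the units of the state.
- bot.read_state(): the state, without advancing time (a new reading comes with each control period).
- viewer.grab_frame(name): name is "scene" or "top"; returns a dict with "color" (384x512x3 uint8, red, green, blue), "fx", "fy", "cx", "cy" (pixels), "eye" and "attitude" of the camera in the world. Camera axes: x right, y up, looking along -z (the intrinsics and any distortion apply to the point x, -y, -z); pixel columns grow to the right and rows downward; lengths in mm; the calibration is good to about 2 mm. A picture is of the moment at which its call begins. There is no depth.
- bot.sign_off(): hands the job in; it is judged then, once.
The state is a dict: "clock": time; "joints": joint angles; "joint_velocities": joint speeds; "joint_torque": joint torques, N m; "tool_pos": TCP position; "ee_rot": TCP orientation; "contact_force": force on the tool from outside, world axes, zero at the start; "moment": the same for the moment, N m; "finger_gap": finger opening in mm; "grip_force": force on a finger pad.
Only numpy, scipy, OpenCV 4.12 (cv2) and the standard library are available. Lean on these libraries where they do the work, as an engineer would, in place of code of your own. Each camera call takes 0.05 s, during which the arm holds its last target. There are 200 camera calls.

## Working session

There is one attempt and no reset: what is moved stays moved. The work goes in short steps, Python scripts to look and compute and a shell command to move; the robot and the scene stay as the last step left them, time stands still between calls to the robot, and variables do not carry over. Pictures are saved under pics/ and viewed, at most 14 in all, crops included, and the job is handed in when it is done.

```bash
mkdir -p pics; ls; python3 - <<'E'
from station import bot, viewer
import cv2
for n in("top","scene"):
    f=viewer.grab_frame(n); print(n,{k:v for k,v in f.items() if k!="color"})
    cv2.imwrite(f"pics/{n}0.png",cv2.cvtColor(f["color"],cv2.COLOR_RGB2BGR))
print(bot.read_state())
E
```

```text
pics
top {'fx': 378.9882655809653, 'fy': 378.9882655809653, 'cx': 253.3535260121582, 'cy': 188.55539510594585, 'eye': array([ 354.65545876,  -21.95965375, 1044.06626055]), 'attitude': array([ 0.71377346,  0.04798226, -0.0517375 , -0.69681302])}
scene {'fx': 347.58443882374945, 'fy': 347.58443882374945, 'cx': 260.76479306424534, 'cy': 192.41681869170912, 'eye': array([1145.5672692 ,  586.41608224,  574.65537133]), 'attitude': array([0.34747201, 0.19909845, 0.44453292, 0.80125745])}
{'clock': 0.1, 'joints': array([ 1.25137301e+00,  1.24473934e-01,  1.65152854e+00, -1.12221236e-05,
        1.36750013e+00, -8.25999089e-02]), 'joint_velocities': array([-0.00020019, -0.00165613, -0.0017685 ,  0.00050697,  0.00057485,
        0.00011185]), 'joint_torque': array([ 5.25021132e-04, -4.24931073e+01, -3.66653895e+01, -2.28291515e-04,
        4.01095196e-03, -7.04183634e-06]), 'tool_pos': array([152.35899984, 631.32831084, 230.15916379]), 'ee_rot': array([-1.85287914e-04,  1.18133997e-01,  9.92997204e-01, -9.36847406e-04]), 'contact_force': array([0.24283452, 0.0799807 , 0.45497793]), 'moment': array([ 0.0491099 ,  0.06031929, -0.00256142]), 'grip_force': 0.0, 'finger_gap': 85.80321766969506}
```

View pics/top0.png

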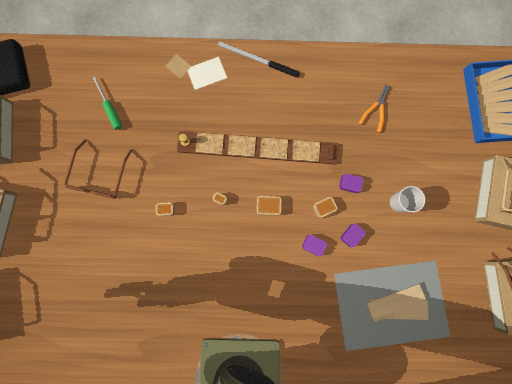

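View pics/scene0.png

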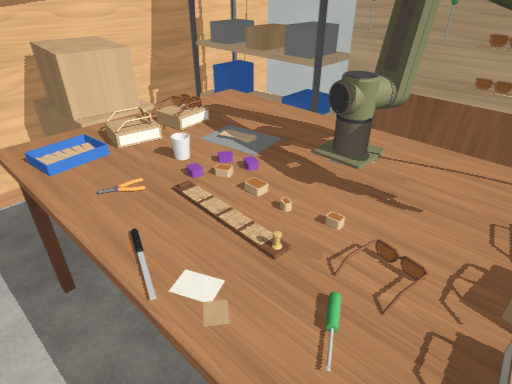

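The top view shows four beech formers at px (165,209), (220,198), (269,205) and (325,207). The look-alikes are purple blocks at (352,183), (315,245) and (353,236). There are also cork or wood scraps at (178,66) and (276,288). The post is at (185,139), the +y end, so pad_d is the small end. By apparent size, (220,198) is the smallest, (165,209) second, (325,207) third and (269,205) largest. Next I'll measure and check with a crop.

```bash
cat > h.py <<'E'
import numpy as np, cv2
from scipy.spatial.transform import Rotation as R
from station import bot, viewer
def grab(n="top"):
    f=viewer.grab_frame(n); f["R"]=R.from_quat(np.roll(f["attitude"],-1)).as_matrix(); return f
def world(f,px,z):
    px=np.atleast_2d(px).astype(float)
    d=np.c_[(px[:,0]-f["cx"])/f["fx"],-(px[:,1]-f["cy"])/f["fy"],-np.ones(len(px))]@f["R"].T
    return (f["eye"]+d*((z-f["eye"][2])/d[:,2])[:,None])[:,:2]
def pix(f,P):
    q=(np.atleast_2d(P)-f["eye"])@f["R"]
    return np.c_[f["cx"]-f["fx"]*q[:,0]/q[:,2],f["cy"]+f["fy"]*q[:,1]/q[:,2]]
def rect(f,mask,z):
    """pixel mask -> centre, long, short (mm), yaw of long axis from world y, on plane z"""
    c=max(cv2.findContours(mask,0,1)[0],key=cv2.contourArea)
    w=world(f,c[:,0],z).astype(np.float32); (cx,cy),(a,b),t=cv2.minAreaRect(w)
    t=np.radians(t)+(0 if a>b else np.pi/2)-np.pi/2
    m=cv2.moments(w.reshape(-1,1,2)); 
    return [m["m10"]/m["m00"],m["m01"]/m["m00"],max(a,b),min(a,b),(t+np.pi/2)%np.pi-np.pi/2]
def blob(f,lo,hi,at,r=22):
    h=cv2.cvtColor(f["color"],cv2.COLOR_RGB2HSV); m=cv2.inRange(h,lo,hi)
    g=np.zeros_like(m); cv2.circle(g,tuple(map(int,at)),r,255,-1); return m&g
E
python3 - <<'E'
from h import *
f=grab()
hsv=cv2.cvtColor(f["color"],cv2.COLOR_RGB2HSV)
for p in [(165,209),(220,198),(269,205),(325,207),(269,196),(258,205),(269,185),(210,143),(222,143),(183,143)]: print(p,hsv[p[1],p[0]])
for r in(205,): print(hsv[r,250:290].tolist())
c=f["color"][120:260,140:370,::-1]
cv2.imwrite("pics/crop1.png",cv2.resize(c,None,fx=3.4,fy=3.4,interpolation=cv2.INTER_CUBIC))
E
```

```text
(165, 209) [ 14 190 176]
(220, 198) [ 15 185 179]
(269, 205) [ 15 186 178]
(325, 207) [ 14 185 176]
(269, 196) [ 17 109 191]
(258, 205) [ 16 153 188]
(269, 185) [ 14 148 174]
(210, 143) [ 17 111 197]
(222, 143) [ 16 114 183]
(183, 143) [ 21 139 225]
[[14, 144, 173], [14, 148, 172], [14, 146, 173], [14, 151, 172], [14, 154, 171], [14, 144, 175], [15, 125, 187], [17, 102, 208], [16, 153, 188], [15, 171, 183], [15, 178, 179], [15, 176, 181], [14, 180, 180], [14, 181, 179], [15, 180, 181], [14, 179, 181], [15, 179, 181], [14, 180, 180], [15, 178, 181], [15, 186, 178], [15, 181, 180], [15, 178, 181], [14, 183, 180], [14, 182, 179], [14, 177, 180], [15, 180, 181], [14, 183, 180], [15, 179, 181], [15, 165, 185], [16, 139, 194], [17, 100, 207], [14, 133, 144], [14, 151, 118], [14, 148, 121], [13, 152, 119], [14, 153, 122], [14, 154, 119], [14, 149, 120], [14, 152, 119], [14, 160, 118]]
```

View pics/crop1.png

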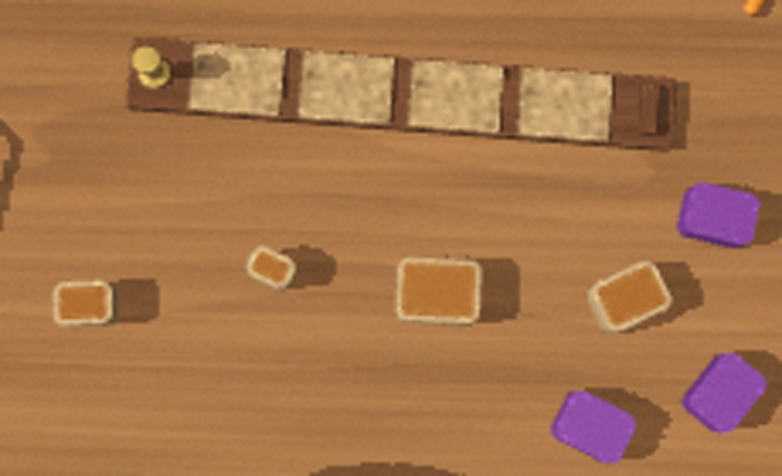

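The crop confirms the choice, in crop px: smallest (271,267), second (83,302), third (630,296), largest (438,290). The purple look-alikes lie to the lower right and the post is at the left end of the rail.

```bash
python3 - <<'E'
from h import *
f=grab()
np.set_printoptions(suppress=True,precision=3)
for n,p,r in [("small",(220,198),12),("second",(165,209),15),("third",(325,207),19),("large",(269,205),20)]:
    L=rect(f,blob(f,(5,163,150),(22,255,230),p,r),26)
    h=blob(f,(5,163,150),(22,255,230),p,r)|blob(f,(5,0,178),(30,136,255),p,r)
    print(n,"lens",np.array(L),"whole",np.array(rect(f,h,26)))
C=[]
for n,p in zip("dcba",[(211,143),(242,146),(274,148),(307,151)]):
    m=blob(f,(10,0,120),(30,135,255),p,17); m=cv2.morphologyEx(m,cv2.MORPH_CLOSE,np.ones((5,5)))
    q=np.array(rect(f,m,15)); C.append(q[:2]); print(n,q)
C=np.array(C); i=np.arange(4)-1.5
v=(i@C)/(i@i); print("centre",C.mean(0),"step",v,np.hypot(*v),"yaw of rail y",np.arctan2(v[0],-v[1]) , C-(C.mean(0)+i[:,None]*v))
print("post",world(f,[[185,139]],40))
E
```

```text
small lens [470.974  66.516  24.303  14.507  -0.439] whole [471.483  66.911  37.707  26.605  -0.439]
second lens [438.94  213.989  32.235  23.994   0.059] whole [439.675 214.683  45.673  35.139   0.054]
third lens [ 454.966 -220.844   44.044   32.35     0.468] whole [ 454.667 -218.473   61.121   41.864    0.448]
large lens [455.755 -67.273  54.153  37.916   0.024] whole [455.778 -66.531  64.926  51.482   0.023]
d [626.381  99.877  73.97   57.929  -0.053]
c [621.388  10.392  76.057  57.915  -0.054]
b [617.008 -78.857  75.267  56.761  -0.06 ]
a [ 611.828 -168.281   76.397   58.095   -0.053]
centre [619.151 -34.217] step [ -4.804 -89.372] 89.50131462759052 yaw of rail y -0.053697981090748366 [[ 0.024  0.036]
 [-0.166 -0.077]
 [ 0.258  0.046]
 [-0.117 -0.005]]
post [[629.067 163.674]]
```

```bash
python3 -m inch '[0.0228,-0.0404,-0.0094,0,0,-0.1266,0, 0.0228,-0.0404,-0.0094,0,0,-0.1266,0, 0.0228,-0.0404,-0.0094,0,0,-0.1266,0, 0.0228,-0.0404,-0.0094,0,0,-0.1266,0, 0.0228,-0.0404,-0.0094,0,0,-0.1266,0, 0.0228,-0.0404,-0.0094,0,0,-0.1266,0, 0.0228,-0.0404,-0.0094,0,0,-0.1266,0, 0.0228,-0.0404,-0.0094,0,0,-0.1266,0, 0.0228,-0.0404,-0.0094,0,0,-0.1266,0, 0.0228,-0.0404,-0.0094,0,0,-0.1266,0, 0.0228,-0.0404,-0.0094,0,0,-0.1266,0.2, 0.0228,-0.0404,-0.0094,0,0,-0.1266,0.2, 0.0228,-0.0404,-0.0094,0,0,-0.1266,0.2, 0.0228,-0.0404,-0.0094,0,0,-0.1266,0.2, 0,0,0,0,0,0,0.2, 0,0,0,0,0,0,0.2]'
```

```text
clock: 2.2
tool_pos: [471.4, 66.4, 99.6]
ee_rot: [-0.0, 0.844, 0.537, -0.0]
contact_force: [0.5, 0.7, -0.2]
finger_gap: 68.4
grip_force: 0.0
```

```bash
python3 -m inch '[0,0,-0.02,0,0,0,0.2, 0,0,-0.02,0,0,0,0.2, 0,0,-0.02,0,0,0,0.2, 0,0,-0.016,0,0,0,0.2, 0,0,-0.012,0,0,0,0.2, 0,0,-0.008,0,0,0,0.2, 0,0,0,0,0,0,0.2, 0,0,0,0,0,0,0.5, 0,0,0,0,0,0,1, 0,0,0,0,0,0,1, 0,0,0,0,0,0,1, 0,0,0,0,0,0,1, 0,0,0,0,0,0,1]'
```

```text
clock: 3.82
tool_pos: [472.5, 66.2, 4.5]
ee_rot: [0.0, 0.844, 0.536, 0.001]
contact_force: [-0.1, -0.4, 5.9]
finger_gap: 24.8
grip_force: 59.8
```

```bash
python3 -m inch '[0,0,0.01,0,0,0,1, 0,0,0.02,0,0,0,1, 0,0,0.03,0,0,0,1, 0,0,0.02,0,0,0,1, 0.02,0.0035,0,0,0,0.055,1, 0.03,0.0065,0,0,0,0.055,1, 0.03,0.0065,0,0,0,0.055,1, 0.03,0.0065,0,0,0,0.055,1, 0.025,0.0065,0,0,0,0.055,1, 0.02,0.004,0,0,0,0.055,1, 0,0,0,0,0,0.055,1, 0,0,0,0,0,0,1, 0,0,-0.02,0,0,0,1, 0,0,-0.02,0,0,0,1, 0,0,-0.012,0,0,0,1, 0,0,0,0,0,0,1]'
```

```text
clock: 5.82
tool_pos: [625.1, 99.6, 29.4]
ee_rot: [-0.001, 0.726, 0.688, -0.002]
contact_force: [0.6, 0.4, -0.6]
finger_gap: 24.8
grip_force: 59.0
```

```bash
python3 -m inch '[0.001,0,-0.005,0,0,0,1, 0,0,-0.003,0,0,0,1, 0,0,-0.0015,0,0,0,1, 0,0,0,0,0,0,1, 0,0,0,0,0,0,1]'
```

```text
clock: 6.45
tool_pos: [627.9, 99.7, 22.5]
ee_rot: [0.0, 0.726, 0.688, 0.0]
contact_force: [0.2, 0.6, -0.3]
finger_gap: 24.8
grip_force: 59.0
```

```bash
python3 -m inch '[0,0,-0.001,0,0,0,1, 0,0,-0.001,0,0,0,1, 0,0,0,0,0,0,1, 0,0,0,0,0,0,1]'
```

```text
clock: 6.95
tool_pos: [627.7, 99.7, 20.2]
ee_rot: [-0.0, 0.726, 0.688, -0.0]
contact_force: [-0.6, 0.1, -0.2]
finger_gap: 24.6
grip_force: 59.0
```

```bash
python3 -m inch '[-0.001,0,-0.001,0,0,0,1, 0,0,0,0,0,0,1, 0,0,0,0,0,0,0.6, 0,0,0,0,0,0,0.5, 0,0,0,0,0,0,0.4, 0,0,0.01,0,0,0,0.3, 0,0,0.02,0,0,0,0.2, 0,0,0.03,0,0,0,0.2, 0,0,0.03,0,0,0,0.2, 0,0,0,0,0,0,0.2]'; python3 - <<'E'
from h import *
f=grab(); c=f["color"][110:260,100:370,::-1]
cv2.imwrite("pics/c2.png",cv2.resize(c,None,fx=2.9,fy=2.9,interpolation=cv2.INTER_CUBIC))
E
```

```text
clock: 8.2
tool_pos: [629.6, 100.0, 114.6]
ee_rot: [0.003, 0.726, 0.688, 0.003]
contact_force: [-0.0, -0.9, 0.2]
finger_gap: 68.2
grip_force: 0.0
```

View pics/c2.png

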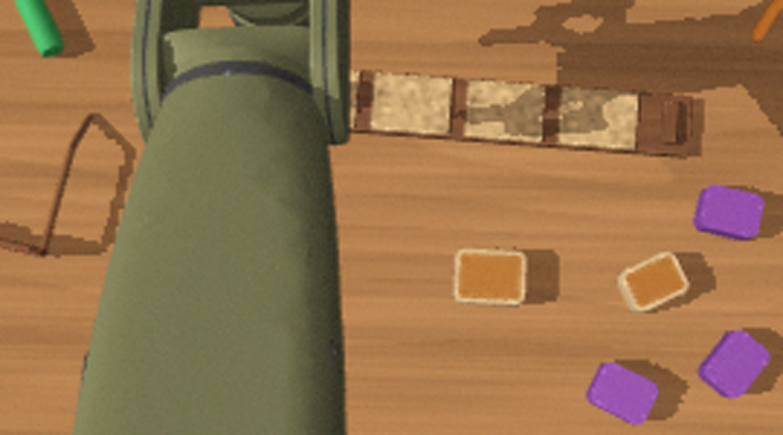

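The picture shows the arm hiding pad_d, while the largest at (490,277), the third at (653,282) and the purple blocks are untouched. Next is the second former.

```bash
python3 -m inch '[-0.0234,0.0143,-0.001,0,0,0.0136,0.2, -0.0234,0.0143,-0.001,0,0,0.0136,0.2, -0.0234,0.0143,-0.001,0,0,0.0136,0.2, -0.0234,0.0143,-0.001,0,0,0.0136,0.2, -0.0234,0.0143,-0.001,0,0,0.0136,0.2, -0.0234,0.0143,-0.001,0,0,0.0136,0.2, -0.0234,0.0143,-0.001,0,0,0.0136,0.2, -0.0234,0.0143,-0.001,0,0,0.0136,0.2, 0,0,0,0,0,0,0.1, 0,0,0,0,0,0,0.1, 0,0,0,0,0,0,0.1]'; python3 - <<'E'
from h import *
print(bot.read_state()["tool_pos"]); f=grab(); c=f["color"][110:260,100:370,::-1]
p=(211,143)
lo,hi=(5,150,120),(16,255,230)
q=pix(f,[626.4,99.9,41])[0]; print(q, rect(f,blob(f,(5,155,150),(22,255,230),q,9),41), bot.read_state()["tool_pos"])
cv2.imwrite("pics/c3.png",cv2.resize(c,None,fx=2.9,fy=2.9,interpolation=cv2.INTER_CUBIC))
E
```

```text
clock: 9.62
tool_pos: [440.2, 213.7, 101.2]
ee_rot: [0.0, 0.688, 0.726, -0.0]
contact_force: [-0.1, -0.7, -0.2]
finger_gap: 76.9
grip_force: 0.0
[440.15660577 213.74350365 101.1907162 ]
[208.34271476 140.43394553] [626.3497119588332, 98.96094980933748, 24.583114624023438, 13.989446640014648, np.float64(0.025517080065188935)] [440.16433854 213.73079013 101.21529946]
```

View pics/c3.png

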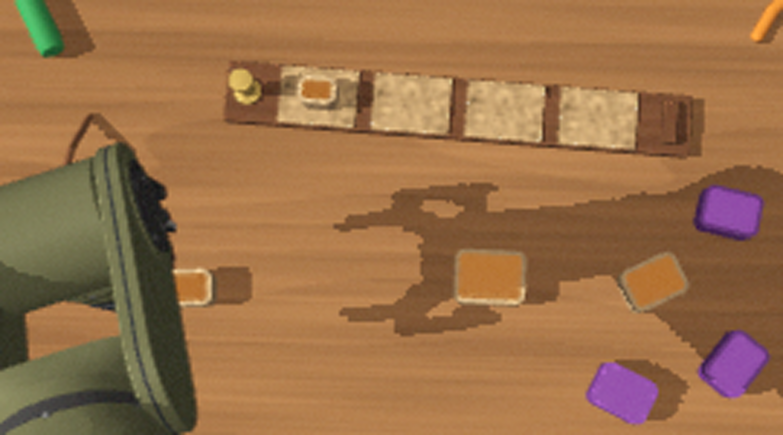

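Smallest (crop 318,90) now sits centred on pad_d, within about 1 mm. Grasping the second.

```bash
python3 -m inch '[-0.001,0.0005,-0.02,0,0,0,0.1, 0,0,-0.02,0,0,0,0.1, 0,0,-0.02,0,0,0,0.1, 0,0,-0.016,0,0,0,0.1, 0,0,-0.012,0,0,0,0.1, 0,0,-0.008,0,0,0,0.1, 0,0,-0.0015,0,0,0,0.1, 0,0,0,0,0,0,0.1, 0,0,0,0,0,0,0.4, 0,0,0,0,0,0,1, 0,0,0,0,0,0,1, 0,0,0,0,0,0,1, 0,0,0,0,0,0,1, 0,0,0,0,0,0,1]'
```

```text
clock: 11.42
tool_pos: [439.1, 214.9, 4.3]
ee_rot: [0.0, 0.687, 0.726, 0.001]
contact_force: [-0.1, -1.1, 5.8]
finger_gap: 32.7
grip_force: 60.8
```

```bash
python3 -m inch '[0,0,0.01,0,0,0,1, 0,0,0.02,0,0,0,1, 0,0,0.03,0,0,0,1, 0,0,0.02,0,0,0,1, 0.0228,-0.0255,0,0,0,-0.0138,1, 0.0228,-0.0255,0,0,0,-0.0138,1, 0.0228,-0.0255,0,0,0,-0.0138,1, 0.0228,-0.0255,0,0,0,-0.0138,1, 0.0228,-0.0255,0,0,0,-0.0138,1, 0.0228,-0.0255,0,0,0,-0.0138,1, 0.0228,-0.0255,0,0,0,-0.0138,1, 0.0228,-0.0255,0,0,0,-0.0138,1, 0,0,0,0,0,0,1, 0,0,-0.02,0,0,0,1, 0,0,-0.02,0,0,0,1, 0,0,-0.012,0,0,0,1, 0,0,-0.006,0,0,0,1, 0,0,0,0,0,0,1, 0,0,0,0,0,0,1, 0,0,0,0,0,0,1]'
```

```text
clock: 13.92
tool_pos: [621.6, 10.6, 26.6]
ee_rot: [0.001, 0.726, 0.687, 0.001]
contact_force: [0.3, -0.2, 0.1]
finger_gap: 32.7
grip_force: 60.2
```

```bash
python3 -m inch '[0,0,-0.004,0,0,0,1, 0,0,-0.002,0,0,0,1, 0,0,-0.0008,0,0,0,1, 0,0,0,0,0,0,1, 0,0,0,0,0,0,1]'
```

```text
clock: 14.55
tool_pos: [621.0, 10.6, 19.4]
ee_rot: [0.0, 0.726, 0.687, -0.0]
contact_force: [-3.7, 0.2, 4.6]
finger_gap: 32.8
grip_force: 60.9
```

```bash
python3 -m inch '[0,0,0,0,0,0,0.5, 0,0,0,0,0,0,0.4, 0,0,0,0,0,0,0.3, 0,0,0.01,0,0,0,0.2, 0,0,0.02,0,0,0,0.1, 0,0,0.03,0,0,0,0.1, 0,0,0.025,0,0,0,0.1, -0.0207,-0.0289,0,0,0,0.0643,0.05, -0.0207,-0.0289,0,0,0,0.0643,0.05, -0.0207,-0.0289,0,0,0,0.0643,0.05, -0.0207,-0.0289,0,0,0,0.0643,0.05, -0.0207,-0.0289,0,0,0,0.0643,0.05, -0.0207,-0.0289,0,0,0,0.0643,0.05, -0.0207,-0.0289,0,0,0,0.0643,0.05, -0.0207,-0.0289,0,0,0,0.0643,0.05, 0,0,0,0,0,0,0.05, 0,0,0,0,0,0,0.05, 0,0,0,0,0,0,0.05]'; python3 - <<'E'
from h import *
f=grab()
for n,P in (("sm",[626.4,99.9,41]),("2nd",[621.5,10.5,41])):
    q=pix(f,P)[0]; print(n, rect(f,blob(f,(5,155,120),(22,255,230),q,12),41))
c=f["color"][110:260,100:370,::-1]
cv2.imwrite("pics/c4.png",cv2.resize(c,None,fx=2.9,fy=2.9,interpolation=cv2.INTER_CUBIC))
E
```

```text
clock: 16.8
tool_pos: [456.0, -220.0, 104.4]
ee_rot: [0.0, 0.527, 0.85, 0.0]
contact_force: [-0.4, -0.1, -0.3]
finger_gap: 81.2
grip_force: 0.0
sm [626.2083480680928, 99.19326127216075, 24.583114624023438, 13.989446640014648, np.float64(0.025517080065188935)]
2nd [620.626433308808, 9.937169199201374, 36.63155746459961, 24.074810028076172, np.float64(-0.12014185467619964)]
```

View pics/c4.png

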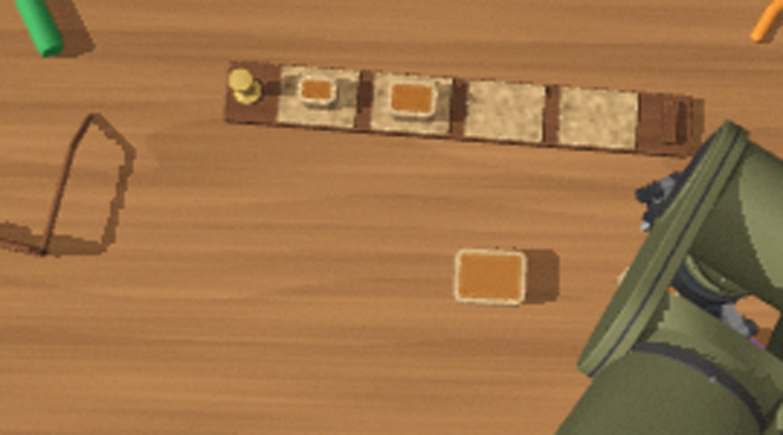

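Both placed formers, at crop (318,90) and (412,99), sit centred. Grasping the third.

```bash
python3 -m inch '[-0.001,-0.0005,-0.02,0,0,0,0.2, 0,0,-0.02,0,0,0,0.2, 0,0,-0.02,0,0,0,0.2, 0,0,-0.016,0,0,0,0.2, 0,0,-0.012,0,0,0,0.2, 0,0,-0.008,0,0,0,0.2, 0,0,-0.0045,0,0,0,0.2, 0,0,0,0,0,0,0.2, 0,0,0,0,0,0,0.4, 0,0,0,0,0,0,1, 0,0,0,0,0,0,1, 0,0,0,0,0,0,1, 0,0,0,0,0,0,1, 0,0,0,0,0,0,1]'
```

```text
clock: 18.6
tool_pos: [455.0, -221.5, 4.3]
ee_rot: [0.001, 0.528, 0.85, -0.0]
contact_force: [-0.0, -0.6, 5.8]
finger_gap: 40.7
grip_force: 62.4
```

```bash
python3 -m inch '[0,0,0.01,0,0,0,1, 0,0,0.02,0,0,0,1, 0,0,0.03,0,0,0,1, 0,0,0.02,0,0,0,1, 0.0202,0.0178,0,0,0,-0.0643,1, 0.0202,0.0178,0,0,0,-0.0643,1, 0.0202,0.0178,0,0,0,-0.0643,1, 0.0202,0.0178,0,0,0,-0.0643,1, 0.0202,0.0178,0,0,0,-0.0643,1, 0.0202,0.0178,0,0,0,-0.0643,1, 0.0202,0.0178,0,0,0,-0.0643,1, 0.0202,0.0178,0,0,0,-0.0643,1, 0,0,0,0,0,0,1, 0,0,-0.02,0,0,0,1, 0,0,-0.02,0,0,0,1, 0,0,-0.014,0,0,0,1, 0,0,-0.008,0,0,0,1, 0,0,0,0,0,0,1, 0,0,0,0,0,0,1, 0,0,0,0,0,0,1]'
```

```text
clock: 21.1
tool_pos: [616.2, -78.7, 21.8]
ee_rot: [0.0, 0.726, 0.687, 0.0]
contact_force: [0.4, -0.1, -0.5]
finger_gap: 40.9
grip_force: 61.6
```

```bash
python3 -m inch '[0,0,-0.0015,0,0,0,1, 0,0,-0.0009,0,0,0,1, 0,0,0,0,0,0,1, 0,0,0,0,0,0,0.4, 0,0,0,0,0,0,0.3, 0,0,0,0,0,0,0.2, 0,0,0.01,0,0,0,0.2, 0,0,0.02,0,0,0,0.1, 0,0,0.03,0,0,0,0.1, 0,0,0.025,0,0,0,0, -0.0267,0.0019,0,0,0,0.013,0, -0.0267,0.0019,0,0,0,0.013,0, -0.0267,0.0019,0,0,0,0.013,0, -0.0267,0.0019,0,0,0,0.013,0, -0.0267,0.0019,0,0,0,0.013,0, -0.0267,0.0019,0,0,0,0.013,0, 0,0,0,0,0,0,0, 0,0,0,0,0,0,0, 0,0,0,0,0,0,0]'
```

```text
clock: 23.48
tool_pos: [456.8, -67.5, 104.7]
ee_rot: [0.001, 0.699, 0.715, 0.0]
contact_force: [-0.1, 0.3, 0.6]
finger_gap: 85.2
grip_force: 0.0
```

```bash
python3 -m inch '[-0.001,0.0003,-0.02,0,0,0,0, 0,0,-0.02,0,0,0,0, 0,0,-0.02,0,0,0,0, 0,0,-0.016,0,0,0,0, 0,0,-0.012,0,0,0,0, 0,0,-0.008,0,0,0,0, 0,0,-0.0045,0,0,0,0, 0,0,0,0,0,0,0, 0,0,0,0,0,0,0.3, 0,0,0,0,0,0,1, 0,0,0,0,0,0,1, 0,0,0,0,0,0,1, 0,0,0,0,0,0,1, 0,0,0,0,0,0,1]'
```

```text
clock: 25.22
tool_pos: [455.6, -67.2, 4.5]
ee_rot: [0.001, 0.699, 0.715, 0.0]
contact_force: [-0.5, -0.8, 5.3]
finger_gap: 48.7
grip_force: 62.4
```

```bash
python3 -m inch '[0,0,0.01,0,0,0,1, 0,0,0.02,0,0,0,1, 0,0,0.03,0,0,0,1, 0,0,0.02,0,0,0,1, 0.0195,-0.0127,0,0,0,-0.0098,1, 0.0195,-0.0126,0,0,0,-0.0098,1, 0.0195,-0.0127,0,0,0,-0.0098,1, 0.0195,-0.0126,0,0,0,-0.0098,1, 0.0195,-0.0127,0,0,0,-0.0098,1, 0.0195,-0.0126,0,0,0,-0.0098,1, 0.0195,-0.0127,0,0,0,-0.0098,1, 0.0195,-0.0126,0,0,0,-0.0098,1, 0,0,0,0,0,0,1, 0,0,-0.02,0,0,0,1, 0,0,-0.02,0,0,0,1, 0,0,-0.014,0,0,0,1, 0,0,-0.008,0,0,0,1, 0,0,0,0,0,0,1, 0,0,0,0,0,0,1, 0,0,0,0,0,0,1]'
```

```text
clock: 27.72
tool_pos: [611.2, -168.3, 22.2]
ee_rot: [0.001, 0.726, 0.687, 0.0]
contact_force: [0.4, -0.1, -0.1]
finger_gap: 48.8
grip_force: 61.7
```

```bash
python3 -m inch '[0,0,-0.0015,0,0,0,1, 0,0,-0.0012,0,0,0,1, 0,0,0,0,0,0,1, 0,0,0,0,0,0,0.3, 0,0,0,0,0,0,0.2, 0,0,0,0,0,0,0.1, 0,0,0.01,0,0,0,0, 0,0,0.02,0,0,0,0, 0,0,0.03,0,0,0,0, 0,0,0.025,0,0,0,0, -0.027,0,0,0,0,0,0, -0.027,0,0,0,0,0,0, -0.027,0,0,0,0,0,0, -0.027,0,0,0,0,0,0, -0.027,0,0,0,0,0,0, -0.027,0,0,0,0,0,0, 0,0,0,0,0,0,0, 0,0,0,0,0,0,0]'; python3 - <<'E'
from h import *
f=grab()
for n,P,r in (("sm",[626.4,99.9],9),("2nd",[621.5,10.5],10),("3rd",[616.8,-78.9],12),("lg",[612,-168.3],14)):
    q=pix(f,P+[41])[0]; x=rect(f,blob(f,(5,155,100),(22,255,230),q,r),41); print(n, np.round(x,2), "err",np.round(np.array(x[:2])-P,1))
s=grab("scene")
c=f["color"][110:220,60:360,::-1]; d=s["color"][130:300,160:440,::-1]
cv2.imwrite("pics/c5.png",np.vstack([cv2.resize(c,(780,286),interpolation=2),cv2.resize(d,(500,304),interpolation=2)[:, :].copy() if 0 else cv2.copyMakeBorder(cv2.resize(d,(500,304),interpolation=2),0,0,0,280,0)]))
E
```

```text
clock: 29.98
tool_pos: [449.8, -168.6, 105.2]
ee_rot: [0.001, 0.726, 0.687, 0.001]
contact_force: [0.4, 0.3, 0.1]
finger_gap: 85.5
grip_force: 0.0
sm [6.2621e+02 9.9190e+01 2.4580e+01 1.3990e+01 3.0000e-02] err [-0.2 -0.7]
2nd [ 6.2057e+02  1.0210e+01  3.5810e+01  2.4070e+01 -1.2000e-01] err [-0.9 -0.3]
3rd [ 6.1543e+02 -7.8950e+01  4.3580e+01  3.3270e+01  1.0000e-02] err [-1.4 -0.1]
lg [ 6.1031e+02 -1.6845e+02  5.5470e+01  4.0540e+01 -8.0000e-02] err [-1.7 -0.2]
```

View pics/c5.png

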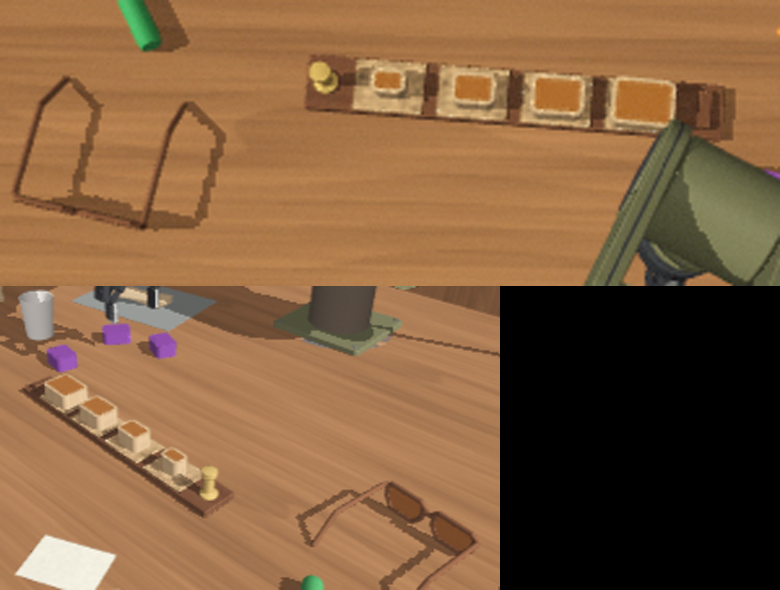

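All four formers lie flat and centred, in the right order, from the post at (322,77) to the largest at (643,101). The sunglasses are untouched and the gripper is clear, so I'm handing in.

```bash
python3 -c "
from station import bot
print(bot.sign_off())"
```

```text
the job is handed in; nothing more can be done
None
```

I've handed the job in: the four formers lie in size order on the pads, smallest next to the brass post, each measured within about 2 mm of its pad's centre and squared to the rail, and the sunglasses look undisturbed; the hand-in gave no verdict.

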